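# Pull a drone's sprung landing leg out to its length mark

### The arm

A 6-joint arm with a two-finger parallel gripper is mounted at the origin on the work surface. World frame = base frame: x ahead of the robot, y to its left, z up, the work surface at z = 0. Lengths are in m, angles in rad, forces in N, time in s.
With the tool pointing down it reaches from about 0.275 to 0.75 m from the base axis. Payload 10.2 kg.
Tool frame: the origin (TCP) lies at the very end of the fingers, on their centre line; the grasp point (between the pads) lies 19 mm behind it (arm.pinch_z is the distance from the TCP to the grasp point, in m); z points along the fingers, y is the line along which they close (so a half turn about z gives the same grasp; the last joint's range is limited). The gripper opens to 88 mm and grips with 3 to 60 N. Pads are 18 mm wide; open, the fingers measure 123 mm over their backs; the gripper's body (75 mm by 187 mm) begins 45 mm behind the grasp point.
Start: joints at [-1.565, 0.313, 1.498, -0, 1.331, -0.223], TCP at [0.119, -0.511, 0.239] pointing down, gripper open.
Joint ranges: [-2.94, 2.94], [-0.97, 2.17], [0.19, 2.56], [-1.23, 4.37], [0.02, 3.11], [-2.88, 2.88]. Speed limits (rad/s): [2.39, 2.39, 3.01, 3.14, 3.14, 3.14].

### API

Orientations are given as a unit quaternion [w, x, y, z].
In Python, from cell import arm gives the robot as it stands.
- The arm moves only by the tool arm_command, never from a script. Its argument "moves" is text: rows parted by semicolons, each of 4 numbers parted by spaces: the shift along the tool's x, y, z normalised to -1 to 1, where 1 is 400 mm, then the turn about the tool's z normalised to -1 to 1, where 1 is 45 degrees. In form: x y z twist; .... A call has 1 to 12 rows; each row is the pose to reach, as a shift and turn from the pose commanded when the call began, along the tool's axes at that moment; what a row does not reach only later rows make up. A row lasts 1/10 s, in which the tool goes at most 50 mm and 8.59 degrees, less where a joint would pass 70% of its speed; a pose out of reach is approached as far as the arm can. A call with a number of a shift or a turn outside -1 to 1 is refused whole. A call with a gripper value outside its range is refused whole. "jaw" is the gripper's target within -1 to 1 (shut at 1, half-way at 0, fully open at -1), set as the call begins (left out, the last holds). The fingers move at their own pace and stop on an object; "force" is the grip in N (left out, the last holds). Time passes only in rows, so rows that repeat a pose let the fingers close. It gives the time, the measured TCP pose, the force, the opening and the grip force at its end, in the units of the state.
- arm.sense(): the state, without advancing time (a new reading comes with each control period).
- arm.capture(name): name is "scene" or "top" or "wrist"; returns (picture, depth): 420x560x3 uint8, red, green, blue; 420x560 float32, m along the optical axis (not along the pixel's ray), 0 where there is no reading.
- arm.camera_model(name): a dict with "fx", "fy", "cx", "cy" (pixels), "R" (3x3) and "t" (3): a world point X has camera coordinates R X + t. Camera axes: x right, y down, z forward; pixel columns grow to the right and rows downward; lengths in m; the calibration is good to about 2 mm. A picture is of the moment at which its call begins: read the wrist's pose just before it. camera_model takes no time and is no camera call; for the wrist camera it gives the pose at the moment of the call.
- arm.sign_off(): hands the job in; it is judged then, once.
The state is a dict: "time_s": time; "joints": joint angles; "dq": joint speeds; "tau": joint torques, N m; "eef_pos": TCP position; "tool_rot": TCP orientation; "wrist_force": force on the tool from outside, world axes, zero at the start; "wrist_torque": the same for the moment, N m; "opening": opening from 0.0 (shut) to 1.0 (fully open); "finger_force": force on a finger pad.
Only numpy, scipy, OpenCV 4.12 (cv2) and the standard library are available. Lean on these libraries where they do the work, as an engineer would, in place of code of your own. Each camera call takes 0.05 s, during which the arm holds its last target. There are 200 camera calls.

### The job

The drone stands upside down in its cradle, and one of its two sprung landing legs carries a red transport clip on its foot bar: lift the clip up and off the bar and leave it lying or standing in the blue tray. Then take hold of that same leg by its foot bar, pull it straight up against its spring until the whole yellow band has just come out of the collar, well short of the leg's end stop, and finish while still holding it there. Leave the other leg pushed in and everything else on the bench where it is.

Things in the scene. Friction and masses are not known exactly. Their poses are not given: they have to be found in the camera images.
- clip_center (a point): Middle of the loose red plastic transport clip, 40-70 g, an upside-down U 30 mm long (x, along the bar), 29 mm wide (y), 72 mm tall with its tab. Two 4 mm side walls, 21 mm apart, reach 34 mm down astride the 16 mm bar; an 8 mm bridge rests on the bar. The centre lies 36 mm above the walls' lower ends, 10 mm above the bar's axis. It must rise 40 mm to come off. Up to 20 mm off the bar's middle.
- clip_tab (a point): Middle of the clip's grip tab, 21 mm above clip_center: the tab is 26 mm (x) by 10 mm (y) by 30 mm tall, to be pinched across y; its top is 15 mm higher.
- clip: The same red clip; origin at the middle of the lower ends of its side walls, z up, 57 mm below the tab's middle.
- bar_a (a point): Centre of the foot bar of leg A, the leg with the red clip (it may stand at either end of the drone). Dark level round bar, 16 mm diameter, 170 mm long along x, rubber caps from 71 to 95 mm out; y is across it. Starts 172 mm above the table. A 15 mm rod hangs from its middle; nothing is wider than the bar within 70 mm of the middle. The other leg's bar is parallel, 130 mm away.
- rod_a (a joint): Extension of leg A in m: 0 pushed in (as at the start), grows as the bar is pulled straight up, end stop 0.085. A spring pulls it back: about 6 N at 0, 11.5 N at 0.060; let go, it slides in. The rod has a 10 mm yellow band whose lower edge just leaves the collar at 0.060 (upper edge at 0.050); below the band it is red.
- collar_a (a point): Centre of the top face of the fixed aluminium collar (28 mm diameter) of leg A, 130 mm above the table, out of which the rod comes.
- bar_b (a point): Centre of the foot bar of leg B, the other, identical leg, which has no clip and is left alone.
- rod_b (a joint): Extension of leg B in m, 0 pushed in; same spring; it stays in.
- drone: The drone, fixed upside down in a cradle: black hull 100 (x) by 260 (y) by 75 mm high; four short arms with motors reach 131 mm in x and 181 mm in y from the middle, below 57 mm. Origin under its middle on the table; x runs along the foot bars; the legs stand 65 mm either side of the middle along y.
- tray: Blue open tray, fixed, 120 (x) by 150 (y) by 30 mm high, walls and floor 5 mm; origin under its centre on the table. It stands to the left or right of the drone.
- organiser: Grey divided screw organiser of the same outer size as the tray, fixed on the other side; not used.
- driver_grip (a point): Brass-handled screwdriver lying on the table, 170 mm long; point on its handle. Bystander.
- battery: Blue and yellow battery pack 45 by 130 by 35 mm; origin under its centre. Bystander.
- spare_motor: Spare motor standing on the table, 36 mm diameter, 48 mm tall; origin under it. Bystander.
- threadlock: Small bottle, 30 mm diameter, 75 mm tall; origin under it. Bystander.
- caliper: Caliper lying flat, 210 mm long; origin under the middle of its beam. Bystander.
- propeller: Orange two-bladed propeller lying flat, 210 mm long; origin under its hub. Bystander.
Not all that is in view belongs to the job. Leave any pink look-alike of the clip alone.

How it is judged:
By the outcome, as a careful person would: the job done as asked, in the order asked, and still so for the second after the job is handed in, while the arm keeps its last pose, push and grip.
It also fails if it takes over 54 s, if anything falls off the work surface, if the arm or the gripper's body presses on something with over 40 N, if the wrist force passes 120 N, or if a joint passes its speed limit or range.

## Working session

There is one attempt and no reset: what is moved stays moved. The work goes in short steps, Python scripts to look and compute and a tool call to move; the robot and the scene stay as the last step left them, time stands still between calls to the robot, and variables do not carry over. Pictures are saved under pics/ and viewed, at most 10 in all, crops included, and the job is handed in when it is done.

Besides the shell and the picture viewer there is one more tool, called after ">>>" as name(argument=value, ...) on one line, values as JSON. arm_command: Moves the arm, as the interface text tells. Scaled input: -1 to 1 covers 400 mm each way for a shift and 45 degrees each way for a turn. Its arguments: {"type":"object","properties":{"moves":{"type":"string"},"jaw":{"type":"number"},"force":{"type":"number"}},"required":["moves"]}

```bash
mkdir -p pics
cat > h.py <<'E'
from cell import arm
import numpy as np, cv2
def pts(d,m):
    v,u=np.mgrid[0:d.shape[0],0:d.shape[1]]
    c=np.stack([(u-m['cx'])/m['fx']*d,(v-m['cy'])/m['fy']*d,d],-1)
    return (c-np.array(m['t']))@np.array(m['R'])
def snap(n,f=None):
    m=arm.camera_model(n); p,d=arm.capture(n)
    if f: cv2.imwrite(f'pics/{f}.png',p[:,:,::-1])
    return p,d,pts(d,m),m
E
python3 - <<'E'
from h import *
s=arm.sense();print(s['time_s'],s['eef_pos'],s['tool_rot'],s['opening'])
a=snap('top')[0];b=snap('scene')[0]
for n,i in(('t1',a),('s1',b)):cv2.imwrite(f'pics/{n}.png',i[:,:,::-1])
for n in('top',):
    p,d,X,m=snap(n); np.savez('top.npz',p=p,d=d,X=X)
    hsv=cv2.cvtColor(p,cv2.COLOR_RGB2HSV);h,S,V=cv2.split(hsv)
    for nm,mk in(('red',((h<6)|(h>172))&(S>150)&(V>60)),('blue',(h>100)&(h<125)&(S>120))):
        k,l,st,c=cv2.connectedComponentsWithStats(mk.astype(np.uint8))
        for i in range(1,k):
            if st[i,4]>25:
                q=X[(l==i)&(d>0)];print(nm,st[i],c[i].round(),np.median(q,0).round(3),q.min(0).round(3),q.max(0).round(3))
E
```

```text
0.0 [ 0.11907252 -0.51106844  0.2381853 ] [-6.20875984e-04  9.93463621e-01  1.14147447e-01  9.63313479e-05] 1.0015643079794698
red [ 45 145  37  40 579] [ 66. 165.] [0.742 0.701 0.052] [0.679 0.693 0.002] [0.811 0.797 0.078]
red [296 219  11  11  90] [301. 224.] [ 0.509 -0.083  0.19 ] [ 0.496 -0.109  0.068] [ 0.534 -0.069  0.225]
red [ 57 254   7   6  33] [ 60. 257.] [0.419 0.724 0.068] [0.412 0.715 0.059] [0.429 0.736 0.075]
blue [387 191   9  13  96] [391. 197.] [ 0.62  -0.413  0.035] [ 0.599 -0.427  0.025] [ 0.642 -0.399  0.047]
blue [418 190   7  12  69] [421. 195.] [ 0.625 -0.516  0.037] [ 0.605 -0.527  0.019] [ 0.644 -0.505  0.046]
blue [ 352  216   45   37 1396] [374. 234.] [ 0.492 -0.353  0.007] [ 0.427 -0.428 -0.005] [ 0.558 -0.269  0.042]
```

View pics/t1.png

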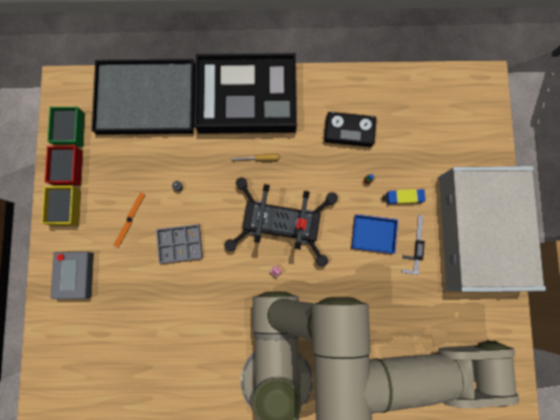

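View pics/s1.png

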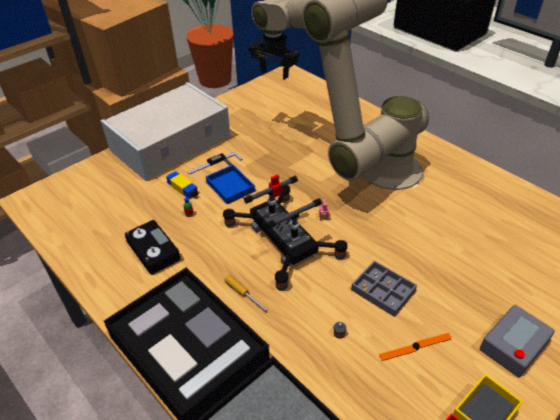

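The top view shows the clip at (301,224) on the bar nearer the tray, the drone's middle at (282,222), the tray at (374,234) and a pink look-alike at (277,271). The bars are tilted about 11° from the image vertical. The scene view agrees.

Run:
```python
from h import *
z=np.load('top.npz');X=z['X'];d=z['d']
r=np.zeros(d.shape,bool);r[180:275,245:325]=1
for nm,lo,hi in(('bars',.155,.185),('tab',.2,.24)):
    mk=r&(d>0)&(X[...,2]>lo)&(X[...,2]<hi)
    k,l,st,c=cv2.connectedComponentsWithStats(mk.astype(np.uint8))
    for i in range(1,k):
        if st[i,4]>6:
            q=X[l==i];print(nm,st[i],q.mean(0).round(4),q.min(0).round(3),q.max(0).round(3),cv2.fitLine(q[:,:2].astype(np.float32),cv2.DIST_HUBER,0,.01,.01).ravel().round(3))
s=arm.sense();from scipy.spatial.transform import Rotation as R
print(R.from_quat(np.roll(s['tool_rot'],-1)).as_matrix().round(3))
```

```text
bars [253 184  17  59 308] [0.5488 0.0406 0.179 ] [0.455 0.015 0.168] [0.641 0.067 0.185] [ 0.984 -0.175  0.549  0.041]
bars [299 190  11  29 149] [ 0.5774 -0.0958  0.1792] [ 0.53  -0.113  0.164] [ 0.621 -0.079  0.185] [ 0.985 -0.175  0.577 -0.096]
bars [294 227  11  23 119] [ 0.4647 -0.0758  0.1791] [ 0.432 -0.095  0.163] [ 0.501 -0.062  0.185] [ 0.979 -0.205  0.465 -0.076]
tab [299 218   5   9  31] [ 0.5123 -0.084   0.2173] [ 0.5   -0.089  0.203] [ 0.525 -0.077  0.225] [ 0.98  -0.198  0.512 -0.084]
[[ 0.974  0.227  0.   ]
 [ 0.227 -0.974  0.001]
 [ 0.    -0.001 -1.   ]]
```

>>> arm_command(moves="0 0 -0.1 0.1; 0.9 -0.61 -0.15 0.518; 0.9 -0.61 -0.15 0.518; 0.9 -0.61 -0.15 0.518; 0.9 -0.61 -0.15 0.518; 0.9 -0.61 -0.15 0.518; 0.9 -0.61 -0.15 0.518; 0.9 -0.61 -0.15 0.518; 0.9 -0.61 -0.15 0.518; 0.9 -0.61 -0.15 0.518; 0.9 -0.61 -0.15 0.518; 0.9 -0.61 -0.15 0.518", jaw=-0.2, force=20)

```text
time_s: 1.35
eef_pos: [0.4144, -0.1918, 0.2985]
tool_rot: [-0.0, 0.996, -0.088, -0.0]
wrist_force: [-0.3, 0.1, 0.3]
opening: 0.6
finger_force: 0.0
```

```bash
cat >> h.py <<'E'
from scipy.spatial.transform import Rotation as Ro
def to(x,y,z,yaw=-10.2):
    s=arm.sense();M=Ro.from_quat(np.roll(s['tool_rot'],-1)).as_matrix()
    print('t',s['time_s'],'tcp',s['eef_pos'].round(4),'yaw',np.degrees(np.arctan2(M[1,0],M[0,0])).round(2),'F',np.round(s['wrist_force'],1),'op',s['opening'],'ff',s['finger_force'])
    print('move',((np.array([x,y,z])-s['eef_pos'])@M/.4).round(3),'twist',((np.degrees(np.arctan2(M[1,0],M[0,0]))-yaw)/45).round(3))
E
python3 - <<'E'
from h import *
to(.512,-.084,.30)
p,d,X,m=snap('wrist','w1')
h,S,V=cv2.split(cv2.cvtColor(p,cv2.COLOR_RGB2HSV))
mk=((h<6)|(h>172))&(S>150)&(V>60)&(d>0)
for lo,hi in((.205,.24),(.15,.2)):
    q=X[mk&(X[...,2]>lo)&(X[...,2]<hi)]
    if len(q):print(len(q),q.min(0).round(4),q.max(0).round(4),np.median(q,0).round(4))
E
```

```text
t 1.35 tcp [ 0.4144 -0.1918  0.2985] yaw -10.11 F [-0.3  0.1  0.3] op 0.5996079609146667 ff 0.0
move [ 0.193 -0.308 -0.004] twist 0.002
888 [ 0.501  -0.09    0.2051] [ 0.5271 -0.0752  0.2205] [ 0.5144 -0.0851  0.2175]
1485 [ 0.4973 -0.0995  0.15  ] [ 0.5296 -0.0671  0.2   ] [ 0.5124 -0.0943  0.1872]
```

View pics/w1.png

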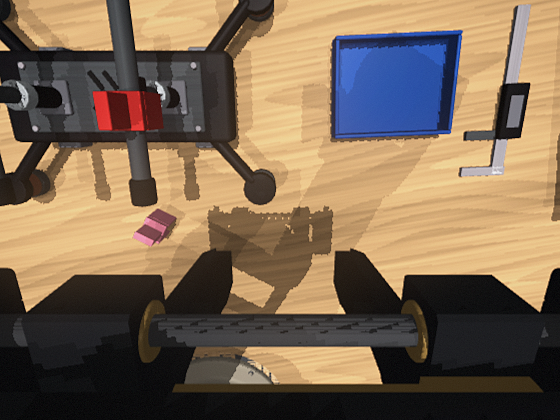

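The wrist view shows the clip at (125,110) with its tab on the left bar, the tray at (395,85) and the pink piece at (155,228), all clear of the gripper. The tab top measures (0.514, -0.085, 0.2175), against 0.218 expected.

>>> arm_command(moves="0.197 -0.309 0 0; 0.197 -0.309 0 0; 0.197 -0.309 0 0; 0.197 -0.309 0 0; 0.197 -0.309 0.1 0; 0.197 -0.309 0.15 0; 0.197 -0.309 0.15 0; 0.197 -0.309 0.15 0")

```text
time_s: 2.2
eef_pos: [0.5136, -0.0858, 0.2396]
tool_rot: [0.0, 0.996, -0.09, 0.0]
wrist_force: [-0.4, -0.1, -0.1]
opening: 0.599
finger_force: 0.0
```

Run:
```python
from h import *
to(.5138,-.085,.193)
p,d,X,m=snap('wrist','w2')
h,S,V=cv2.split(cv2.cvtColor(p,cv2.COLOR_RGB2HSV))
q=X[((h<6)|(h>172))&(S>150)&(V>60)&(d>0)&(X[...,2]>.2)&(X[...,2]<.24)]
print(len(q),q.min(0).round(4),q.max(0).round(4),np.median(q,0).round(4))
```

```text
t 2.2 tcp [ 0.5136 -0.0858  0.2396] yaw -10.31 F [-0.4 -0.1 -0.1] op 0.5985255663666192 ff 0.0
move [ 0.    -0.002  0.117] twist -0.002
821 [ 0.501  -0.0891  0.2   ] [ 0.5283 -0.0757  0.2198] [ 0.5181 -0.0827  0.2179]
```

View pics/w2.png

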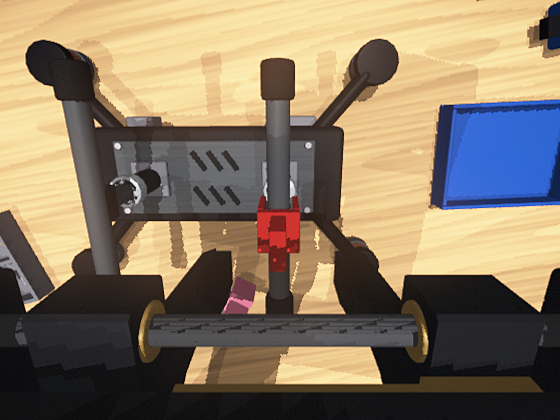

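The clip is at (279,225), midway between the fingertips at columns 232 and 335, and the bar stands upright in the picture. Ready to descend.

>>> arm_command(moves="0 -0.002 0.06 0; 0 -0.002 0.117 0; 0 -0.002 0.117 0; 0 -0.002 0.117 0")

```text
time_s: 2.65
eef_pos: [0.5144, -0.0841, 0.1935]
tool_rot: [0.0, 0.996, -0.089, 0.001]
wrist_force: [0.4, -1.1, 0.4]
opening: 0.601
finger_force: 0.0
```

>>> arm_command(moves="0 0 0 0; 0 0 0 0; 0 0 0 0; 0 0 0 0; 0 0 0 0; 0 0 0 0; 0 0 0 0; 0 0 0 0", jaw=1, force=20)

```text
time_s: 3.45
eef_pos: [0.5139, -0.0836, 0.1919]
tool_rot: [-0.0, 0.996, -0.089, -0.0]
wrist_force: [0.3, 0.2, -0.1]
opening: 0.111
finger_force: 20.0
```

Opening is 9.8 mm, so the tab is held. Lifting straight up.

>>> arm_command(moves="0 0 -0.05 0; 0 0 -0.1 0; 0 0 -0.15 0; 0 0 -0.2 0; 0 0 -0.25 0; 0 0 -0.25 0; 0 0 -0.25 0")

```text
time_s: 4.15
eef_pos: [0.5138, -0.0835, 0.2912]
tool_rot: [-0.0, 0.996, -0.089, -0.0]
wrist_force: [0.5, -0.7, -1.1]
opening: 0.111
finger_force: 20.0
```

Run:
```python
from h import *
z=np.load('top.npz');p,X,d=z['p'],z['X'],z['d']
h,S,V=cv2.split(cv2.cvtColor(p,cv2.COLOR_RGB2HSV))
mk=(h>100)&(h<125)&(S>120)&(d>0);r=np.zeros_like(mk);r[205:260,345:405]=1
print('tray top',cv2.minAreaRect(X[mk&r][:,:2].astype(np.float32)))
p,d,X,m=snap('wrist','w3')
h,S,V=cv2.split(cv2.cvtColor(p,cv2.COLOR_RGB2HSV))
q=X[(h>100)&(h<125)&(S>120)&(d>0)&(abs(X[...,0]-.49)<.12)&(abs(X[...,1]+.35)<.12)]
if len(q): print('tray wrist',len(q),q.min(0),q.max(0),cv2.minAreaRect(q[:,:2].astype(np.float32)))
q=X[((h<6)|(h>172))&(S>150)&(V>60)&(d>0)&(X[...,2]>.12)]
print('clip',len(q),q.min(0).round(4),q.max(0).round(4))
to(.492,-.351,.27)
```

```text
tray top ((0.4926823675632477, -0.34894251823425293), (0.1483200490474701, 0.11669427901506424), 82.49785614013672)
tray wrist 10999 [ 4.13482861e-01 -4.46995673e-01  6.00468434e-05] [ 0.60999619 -0.26655907  0.03771779] ((0.519841194152832, -0.3666691482067108), (0.18290023505687714, 0.1924339383840561), 83.14165496826172)
clip 2547 [ 0.5049 -0.0998  0.2449] [ 0.5317 -0.0709  0.319 ]
t 4.2 tcp [ 0.5136 -0.0835  0.2907] yaw -10.2 F [ 0.5 -1.1 -0.4] op 0.11159679757320812 ff 19.999856972135603
move [0.065 0.668 0.051] twist -0.0
```

View pics/w3.png

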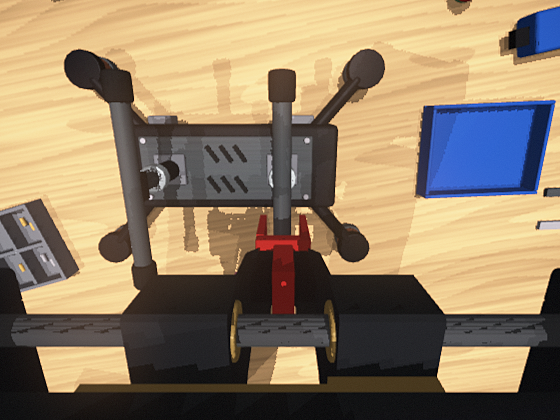

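The clip, at (283,265), is held and clear of the bar, and the tray is at (485,150). Moving over the tray, then down.

>>> arm_command(moves="0.066 0.663 0 0; 0.066 0.663 0 0; 0.066 0.663 0 0; 0.066 0.663 0 0; 0.066 0.663 0 0; 0.066 0.663 0 0; 0.066 0.663 0 0; 0.066 0.663 0.1 0; 0.066 0.663 0.2 0; 0.066 0.663 0.3 0; 0.066 0.663 0.4 0; 0.066 0.663 0.48 0")

```text
time_s: 5.4
eef_pos: [0.4929, -0.3465, 0.0975]
tool_rot: [-0.001, 0.996, -0.088, -0.001]
wrist_force: [-0.4, 0.0, -0.7]
opening: 0.111
finger_force: 20.0
```

>>> arm_command(moves="0 0 0.04 0; 0 0 0.08 0; 0 0 0.105 0; 0 0 0.108 0; 0 0 0.108 0")

```text
time_s: 5.9
eef_pos: [0.4933, -0.3487, 0.0571]
tool_rot: [0.0, 0.996, -0.089, 0.0]
wrist_force: [-0.4, 0.4, -0.7]
opening: 0.112
finger_force: 20.0
```

>>> arm_command(moves="0 0 0.006 0; 0 0 0.012 0; 0 0 0.012 0")

```text
time_s: 6.2
eef_pos: [0.4929, -0.3492, 0.0519]
tool_rot: [-0.0, 0.996, -0.089, 0.0]
wrist_force: [0.2, -0.4, -0.9]
opening: 0.114
finger_force: 20.0
```

>>> arm_command(moves="0 0 0 0; 0 0 0 0; 0 0 0 0; 0 0 0 0; 0 0 0 0", jaw=-0.1)

```text
time_s: 6.7
eef_pos: [0.493, -0.3492, 0.052]
tool_rot: [0.0, 0.996, -0.089, 0.0]
wrist_force: [0.5, 0.5, -0.1]
opening: 0.535
finger_force: 0.0
```

>>> arm_command(moves="0 0 -0.05 0; 0 0 -0.15 0; 0 0 -0.25 0; 0 0 -0.35 0; 0 0 -0.45 0; 0 0 -0.55 0; 0 0 -0.6 0; 0 0 -0.6 0")

```text
time_s: 7.5
eef_pos: [0.4935, -0.3497, 0.2949]
tool_rot: [0.002, 0.996, -0.089, 0.002]
wrist_force: [0.3, 0.4, -0.5]
opening: 0.552
finger_force: 0.0
```

Run:
```python
from h import *
to(.5265,-.087,.27)
p,d,X,m=snap('wrist','w4')
p2,d2,X2,m2=snap('top')
h,S,V=cv2.split(cv2.cvtColor(p2,cv2.COLOR_RGB2HSV))
q=X2[((h<6)|(h>172))&(S>150)&(V>60)&(d2>0)&(abs(X2[...,0]-.49)<.12)&(abs(X2[...,1]+.35)<.15)]
print(len(q),q.mean(0) if len(q) else '')
r=np.zeros(d2.shape,bool);r[180:275,285:325]=1
mk=r&(d2>0)&(X2[...,2]>.155)&(X2[...,2]<.19)
k,l,st,c=cv2.connectedComponentsWithStats(mk.astype(np.uint8))
for i in range(1,k):
  if st[i,4]>6:
    q=X2[l==i];print('bar',st[i],q.mean(0).round(4),q.min(0).round(3),q.max(0).round(3),cv2.minAreaRect(q[:,:2].astype(np.float32)))
```

```text
t 7.5 tcp [ 0.4935 -0.3497  0.2949] yaw -10.2 F [ 0.3  0.4 -0.5] op 0.5519835808810746 ff 0.0
move [-0.035 -0.661  0.06 ] twist 0.0
0 
bar [294 190  16  60 329] [ 0.5253 -0.0866  0.1793] [ 0.432 -0.113  0.163] [ 0.621 -0.062  0.188] ((0.5263636112213135, -0.0870620459318161), (0.021840430796146393, 0.18952389061450958), 79.78582763671875)
```

View pics/w4.png

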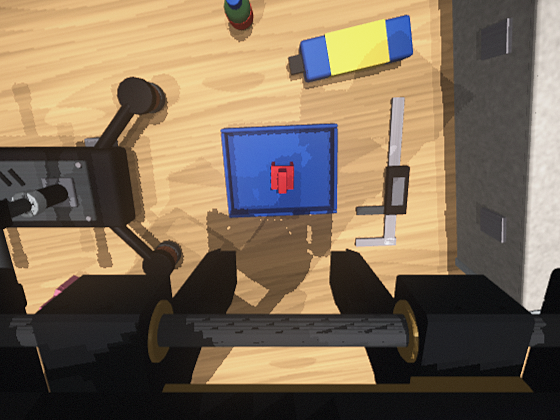

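The red clip stands in the tray at (282,178). The bar's centre is now (0.5264, -0.0871). Going back to the bar.

>>> arm_command(moves="-0.035 -0.661 0 0; -0.035 -0.661 0 0; -0.035 -0.661 0 0; -0.035 -0.661 0 0; -0.035 -0.661 0 0; -0.035 -0.661 0 0; -0.035 -0.661 0.06 0; -0.035 -0.661 0.15 0; -0.035 -0.661 0.2 0; -0.035 -0.661 0.2 0")

```text
time_s: 8.6
eef_pos: [0.5243, -0.0865, 0.2081]
tool_rot: [-0.001, 0.996, -0.089, -0.004]
wrist_force: [0.2, 0.3, 0.1]
opening: 0.552
finger_force: 0.0
```

Run:
```python
from h import *
to(.5264,-.0871,.153)
p,d,X,m=snap('wrist','w5')
r=(d>0)&(X[...,2]>.165)&(X[...,2]<.19)&(abs(X[...,0]-.53)<.07)&(abs(X[...,1]+.087)<.04)
q=X[r];print(len(q),q[:,:2].mean(0),cv2.fitLine(q[:,:2].astype(np.float32),cv2.DIST_HUBER,0,.01,.01).ravel(), np.percentile(q[:,2],98))
v,u=np.nonzero(r)
for row in range(v.min(),v.max(),25): print(row,u[v==row].min(),u[v==row].max())
```

```text
t 8.6 tcp [ 0.5243 -0.0865  0.2081] yaw -10.24 F [0.2 0.3 0.1] op 0.5520695918930268 ff 0.0
move [0.006 0.001 0.138] twist -0.001
5194 [ 0.54491534 -0.08779929] [ 0.9838069  -0.17923146  0.5449153  -0.0877993 ] 0.18109741414829442
112 294 298
137 265 292
162 266 292
187 266 292
212 267 292
237 267 292
262 268 291
287 268 291
312 268 291
```

View pics/w5.png

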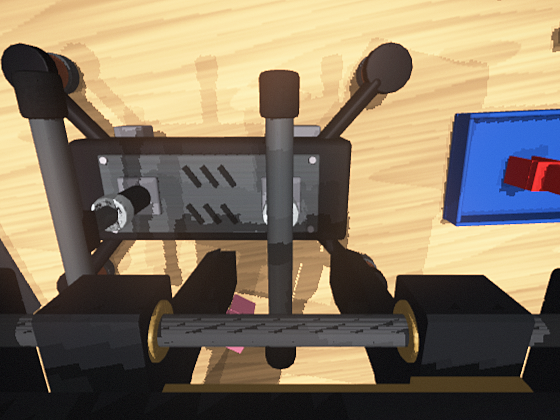

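The bar runs at column 280, centred between the fingertips (234 and 332). Descending and closing.

>>> arm_command(moves="0.006 -0.001 0.05 0; 0.006 -0.001 0.1 0; 0.006 -0.001 0.138 0; 0.006 -0.001 0.138 0; 0.006 -0.001 0.138 0")

```text
time_s: 9.15
eef_pos: [0.5289, -0.087, 0.1579]
tool_rot: [0.0, 0.996, -0.089, 0.001]
wrist_force: [0.4, 0.3, -0.2]
opening: 0.55
finger_force: 0.0
```

>>> arm_command(moves="0 0 0 0; 0 0 0 0; 0 0 0 0; 0 0 0 0; 0 0 0 0; 0 0 0 0; 0 0 0 0; 0 0 0 0", jaw=1, force=45)

```text
time_s: 9.95
eef_pos: [0.5287, -0.0854, 0.157]
tool_rot: [-0.001, 0.996, -0.089, 0.0]
wrist_force: [2.2, 7.3, 1.6]
opening: 0.177
finger_force: 45.0
```

Opening is 15.6 mm, so the bar is held. Pulling slowly, with a small shift to relieve the side force.

>>> arm_command(moves="0 -0.003 -0.015 0; 0 -0.003 -0.03 0; 0 -0.003 -0.045 0; 0 -0.003 -0.06 0; 0 -0.003 -0.075 0; 0 -0.003 -0.09 0; 0 -0.003 -0.105 0; 0 -0.003 -0.12 0; 0 -0.003 -0.13 0; 0 -0.003 -0.14 0; 0 -0.003 -0.14 0; 0 -0.003 -0.14 0")

```text
time_s: 11.15
eef_pos: [0.5286, -0.0853, 0.2126]
tool_rot: [-0.0, 0.996, -0.089, -0.0]
wrist_force: [5.8, 0.0, -9.6]
opening: 0.182
finger_force: 45.0
```

Run:
```python
from h import *
to(.5264,-.0871,.218)
p,d,X,m=snap('scene')
ps=[]
for P in ([.527,-.087,.13],[.527,-.087,.172],[.527,-.087,.235],[.54,.04,.172]):
    c=np.array(m['R'])@P+m['t'];ps.append((m['fx']*c[0]/c[2]+m['cx'],m['fy']*c[1]/c[2]+m['cy']));print(np.round(ps[-1],1))
u,v=map(int,ps[1]);cv2.imwrite('pics/s2.png',cv2.resize(p[v-45:v+45,u-60:u+60,::-1],(800,600),interpolation=cv2.INTER_CUBIC))
# bar height: end caps
for nm in('scene','top'):
    if nm=='top': p,d,X,m=snap('top')
    a=np.array([np.cos(np.radians(-10.2)),np.sin(np.radians(-10.2))])
    D=X[...,:2]-[.527,-.087];s=D@a;t=D@[-a[1],a[0]]
    q=X[(d>0)&(abs(t)<.014)&(abs(s)>.06)&(abs(s)<.093)&(X[...,2]>.15)&(X[...,2]<.28)]
    print(nm,len(q),np.percentile(q[:,2],[5,50,90]) if len(q) else '')
```

```text
t 11.15 tcp [ 0.5286 -0.0853  0.2126] yaw -10.2 F [ 5.8  0.  -9.6] op 0.18225281694406523 ff 44.99601066112518
move [-0.005  0.005 -0.014] twist -0.0
[271.  197.9]
[270.6 187.9]
[270.  172.3]
[296. 210.]
scene 67 [0.22205703 0.23309203 0.23795922]
top 0
```

View pics/s2.png

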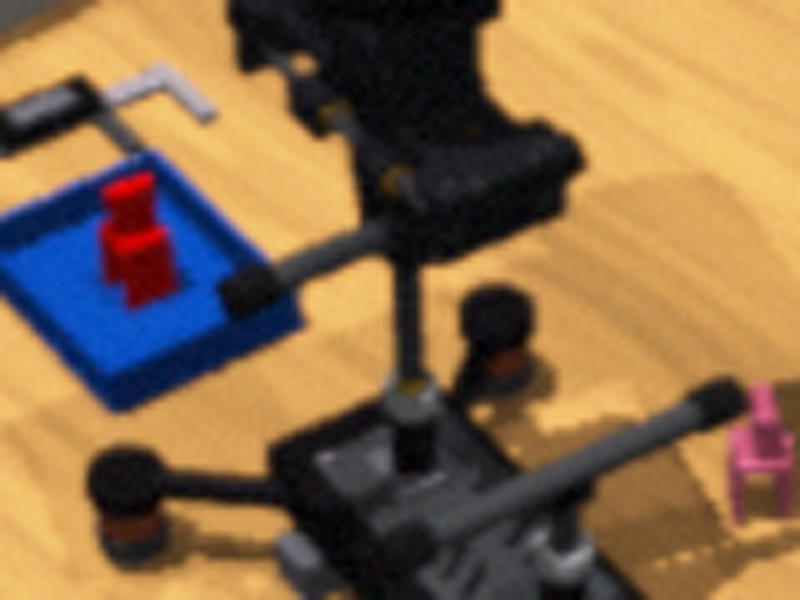

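The yellow band at (412,385) is half out of the collar, which fits the 55.6 mm of travel and shows no slip. The clip is in the tray and leg B is in. Pulling another 7 mm.

>>> arm_command(moves="0.002 0 -0.006 0; 0.002 0 -0.012 0; 0.002 0 -0.018 0; 0.002 0 -0.018 0; 0.002 0 -0.018 0; 0.002 0 -0.018 0; 0.002 0 -0.018 0; 0.002 0 -0.018 0")

```text
time_s: 12.05
eef_pos: [0.5288, -0.0853, 0.2196]
tool_rot: [-0.0, 0.996, -0.089, -0.001]
wrist_force: [-4.6, 2.7, -11.6]
opening: 0.173
finger_force: 45.0
```

Run:
```python
from h import *
to(.5264,-.0871,.22)
p,d,X,m=snap('scene')
cv2.imwrite('pics/s3.png',cv2.resize(p[170:212,243:299,::-1],(800,600),interpolation=cv2.INTER_CUBIC))
```

```text
t 12.05 tcp [ 0.5288 -0.0853  0.2196] yaw -10.19 F [ -4.6   2.7 -11.6] op 0.17340662752714056 ff 44.99587342143059
move [-0.005  0.005 -0.001] twist 0.0
```

View pics/s3.png

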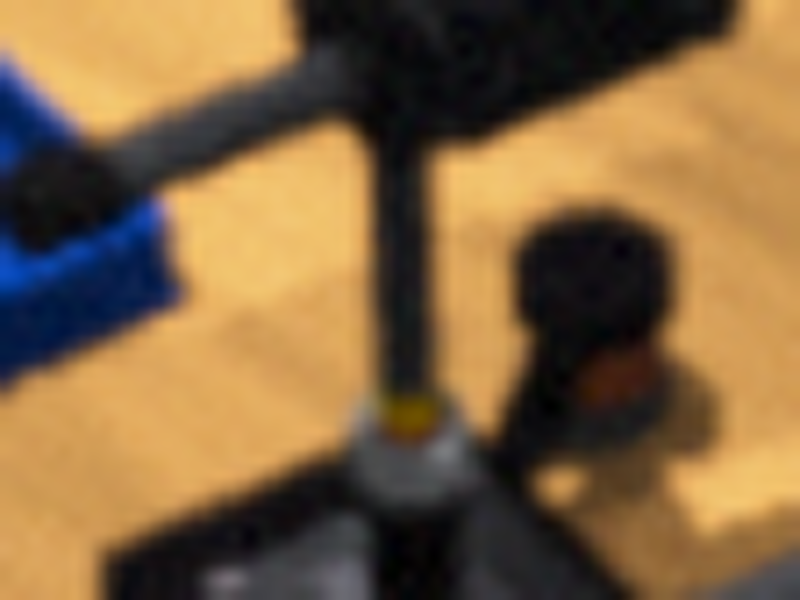

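The full yellow band shows at (410,412) with a sliver of red just under it, so the band has just come out, at an extension of about 62.5 mm. Handing in.

```bash
python3 -c "
from cell import arm
print(arm.sign_off())"
```

```text
the job is handed in; nothing more can be done
None
```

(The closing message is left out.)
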